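Draw out the yellow mass tray with the tray hook

TASK

Two low white drawer units stand on the bench, one with a yellow tray and one with a blue tray. Take the orange-handled tray hook, put its bent-down point into the finger hole of the yellow tray and pull that tray out with it nearly to its stop (it travels 70 mm), without touching the tray with the gripper. Then lift the hook out, set it down upright on the bench as you found it, clear of the units, and leave the blue tray shut.

Things in the scene. Friction and masses are not known exactly. Their poses are not given: they have to be found in the camera images.
- hook_grip (a point): Centre of the loose tray hook's handle: an orange block 66 x 24 x 36 mm (x, y, z) standing on the bench, this point 18 mm up. About 0.12 kg; grip it across the 24 mm from above. x points along the handle to the hook's point, z up. An 8 mm steel rod leaves its +x end, level, 24 mm clear above the handle's underside, and bends straight down 75 mm from here.
- hook_tip (a point): Lower end of the hook's bent-down point, an upright round steel pin 8 mm thick: 75 mm along +x from hook_grip and 17 mm below it, so level (within 1 mm) with the handle's underside. Axes as hook_grip.
- yellow_hole (a point): Centre of the 22 mm round finger hole, at the top face of the level yellow tongue (6 mm thick, 46 mm wide, 36 mm above the bench, free below) on the yellow tray's front. Tongue's front edge 22 mm from here, front panel 21 mm. x points into the unit: the tray slides out along -x, 70 mm in all, starts 0 to 8 mm open, about 1 N friction, stays where left. z up.
- blue_hole (a point): The same point on the blue tray of the second, like unit. Each unit is a fixed white housing 90 mm deep, 100 mm wide, 48 mm high, its front about 26 mm behind the hole; one stands to the left and one to the right, either colour on either side.

How it is judged:
By the outcome, as a careful person would: the job done as asked, in the order asked, and still so for the second after the job is handed in, with the robot touching nothing.
It also fails if it takes over 48 s, if anything falls off the work surface, if the arm or the gripper's body presses on something with over 40 N, if the wrist force passes 120 N, or if a joint passes its speed limit or range.

ROBOT

A 7-joint arm with a two-finger parallel gripper is mounted at the origin on a cart in front of the work surface, level with it; the furniture and walls round the work are solid. World frame = base frame: x ahead of the robot, y to its left, z up, the work surface at z = 0. Lengths are in m, angles in rad, forces in N, time in s.
With the tool pointing down it reaches from about 0.425 to 0.825 m from the base axis. Payload 3.6 kg.
Tool frame: the origin (TCP) lies where the fingers leave the gripper's body, on its centre line; the fingertips stand 73 mm ahead of it and the grasp point (between the pads) lies 54 mm ahead of it; z points along the fingers, y is the line along which they close (so a half turn about z gives the same grasp; the last joint's range is limited). The gripper opens to 85 mm and grips with 20 to 120 N. Pads are 22 mm wide; open, the fingers measure 114 mm over their backs; the gripper's body (76 mm by 85 mm) begins 54 mm behind the grasp point. The pads swing forward as they close: fully open they stand 13 mm farther back than shut.
Start: joints at [1.167, 0.615, -0.013, 1.423, 0.008, 1.103, -0.04], TCP at [0.239, -0.604, 0.304] pointing down, gripper open.
Joint ranges: [-3.12, 3.12], [-0.3, 2.06], [-1.34, 1.32], [0.26, 2.42], [-1.36, 4.5], [0.01, 1.98], [-2.84, 2.84]. Speed limits (rad/s): [2.79, 2.79, 3.14, 3.14, 3.14, 3.14, 3.14].

INTERFACE

Orientations are given as a unit quaternion [x, y, z, w].
In Python, from station import arm, snapshot, camera_info, ticket gives the robot as it stands. Calls block until the motion is done:
- arm.movep(position, orientation): joint-space move of the TCP to a pose.
- arm.line_to(position, velocity=0.15, ori=None): straight line of the TCP; ori=None keeps the orientation; velocity is the mean speed in m/s.
- arm.move_j(angles): joint-space move.
- arm.move_gripper(opening, effort=None): opening from 0.0 (shut) to 1.0 (fully open); effort is the grip in N (None keeps the last); returns when the fingers have stopped.
- arm.pause(seconds).
- arm.ik(position, orientation): joint angles nearest the present ones, or None.
- snapshot(name): name is "scene" or "top"; returns the picture (384x512x3 uint8, blue, green, red); there is no depth.
- camera_info(name): a dict with "fx", "fy", "cx", "cy" (pixels), "dist_coeffs" ([k1, k2, p1, p2, k3] as OpenCV has them; the pictures are not rectified), "R" (3x3) and "t" (3): a world point X has camera coordinates R X + t. Camera axes: x right, y down, z forward; pixel columns grow to the right and rows downward; lengths in m; the calibration is good to about 2 mm. A picture is of the moment at which its call begins. camera_info takes no time and is no camera call.
A pose or a line that the arm cannot do raises arm.MotionError and nothing moves.
- ticket.finish_job(): hands the job in; it is judged then, once.
Readings, each from a call of its own:
- arm.read_time(): time.
- arm.read_joint_positions(): joint angles.
- arm.read_dq(): joint speeds.
- arm.read_effort(): joint torques, N m.
- arm.read_tool_pos(): TCP position.
- arm.read_eef_rot(): TCP orientation.
- arm.read_ft_force(): force on the tool from outside, world axes, zero at the start.
- arm.read_wrist_torque(): the same for the moment, N m.
- arm.read_opening(): opening from 0.0 (shut) to 1.0 (fully open).
- arm.read_finger_force(): force on a finger pad.
Only numpy, scipy, OpenCV 4.12 (cv2) and the standard library are available. Lean on these libraries where they do the work, as an engineer would, in place of code of your own. Each camera call takes 0.05 s, during which the arm holds its last target. There are 200 camera calls.

## Working session

There is one attempt and no reset: what is moved stays moved. The work goes in short steps, each a Python script; the robot and the scene stay as the last script left them, time stands still between calls to the robot, and variables do not carry over. Pictures are saved under pics/ and viewed, at most 10 in all, crops included, and the job is handed in when it is done.

```bash
ls; mkdir -p pics
python3 - <<'E'
from station import *
import cv2
for n in("scene","top"):
    cv2.imwrite(f"pics/{n}0.png",snapshot(n)); c=camera_info(n); print(n,c)
print(arm.read_time(),arm.read_eef_rot(),arm.read_tool_pos())
E
```

```text
pics
scene {'fx': 359.61291760257865, 'fy': 359.61291760257865, 'cx': 253.69484355792878, 'cy': 195.26749224388266, 'dist_coeffs': array([0.02742026, 0.        , 0.        , 0.        , 0.        ]), 'R': array([[ 0.78346237, -0.62127197,  0.01441681],
       [-0.29203824, -0.38855786, -0.87392017],
       [ 0.54854387,  0.68047331, -0.48585564]]), 't': array([-0.37880774,  0.23553658,  0.54450197])}
top {'fx': 429.09712432800126, 'fy': 429.09712432800126, 'cx': 250.345383007399, 'cy': 187.27108095069443, 'dist_coeffs': array([-0.09452904,  0.        ,  0.        ,  0.        ,  0.        ]), 'R': array([[-0.03089563, -0.99930793,  0.02071511],
       [-0.99432584,  0.02861774, -0.10245563],
       [ 0.1017919 , -0.023763  , -0.99452186]]), 't': array([0.05323195, 0.53559987, 0.89442163])}
0.1 [ 9.82305450e-01  1.87282080e-01 -2.38602347e-04 -1.17009436e-03] [ 0.2389673  -0.60390293  0.30283899]
```

View pics/scene0.png

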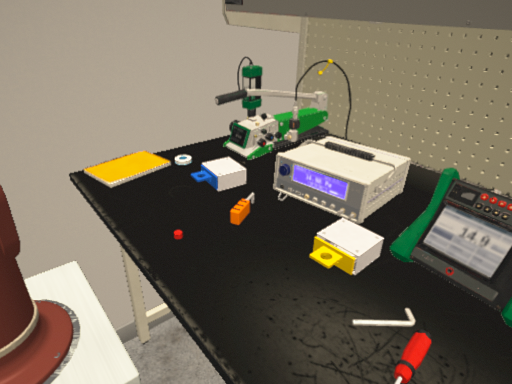

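View pics/top0.png

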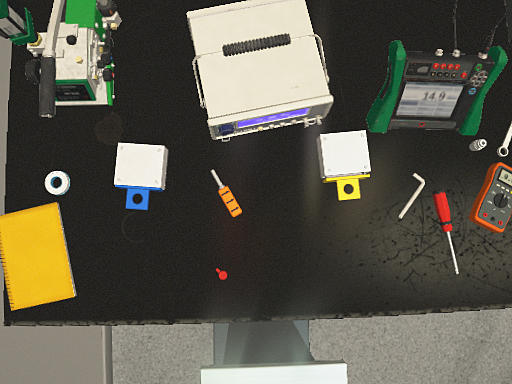

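Top view: orange handle about (231,201), its rod end about (213,171), yellow hole about (348,189), blue hole about (137,199). Next I measure in enlarged crops.

```bash
cat > h.py <<'E'
from station import *
import cv2, numpy as np
def ray(n,uv,z):
    c=camera_info(n);K=np.array([[c["fx"],0,c["cx"]],[0,c["fy"],c["cy"]],[0,0,1]])
    p=cv2.undistortPoints(np.array([[uv]],float),K,c["dist_coeffs"])[0,0]
    R,t=c["R"],c["t"];C=-R.T@t;d=R.T@np.array([*p,1]);return C+d*(z-C[2])/d[2]
def proj(n,X):
    c=camera_info(n);K=np.array([[c["fx"],0,c["cx"]],[0,c["fy"],c["cy"]],[0,0,1]])
    return cv2.projectPoints(np.atleast_2d(np.array(X,float)),cv2.Rodrigues(c["R"])[0],c["t"],K,c["dist_coeffs"])[0][:,0]
def mask(im,col):
    h=cv2.cvtColor(im,cv2.COLOR_BGR2HSV)
    lo,hi={"orange":((6,140,60),(17,255,255)),"yellow":((22,140,60),(33,255,255)),"blue":((100,140,50),(120,255,255))}[col]
    return cv2.inRange(h,lo,hi)
E
python3 - <<'E'
from h import *
t=cv2.imread("pics/top0.png");s=cv2.imread("pics/scene0.png")
a=cv2.resize(t[155:230,195:295-25],None,fx=5,fy=5,interpolation=cv2.INTER_CUBIC)
b=cv2.resize(t[120:210,310:380],None,fx=5,fy=5,interpolation=cv2.INTER_CUBIC)
o=np.zeros((450,725,3),np.uint8);o[:375,:375]=a;o[:450,375:]=b
cv2.imwrite("pics/crop.png",o)
s1=cv2.resize(s[185:230,220:265],None,fx=8,fy=8,interpolation=cv2.INTER_CUBIC)
s2=cv2.resize(s[215:275,305:390],None,fx=5,fy=5,interpolation=cv2.INTER_CUBIC)
o=np.zeros((360,785,3),np.uint8);o[:,:360]=s1;o[:300,360:]=s2
cv2.imwrite("pics/crops.png",o)
m=mask(t,"orange");m[:,:190]=0;m[:,290:]=0
pts=cv2.findNonZero(m);print("orange",len(pts),cv2.minAreaRect(pts),pts[:,0].mean(0))
for n in("top","scene"):
    c=camera_info(n);print(n,-c["R"].T@c["t"])
print("handle z.036",ray("top",(231,200),.036),"tip .02",ray("top",(212,170),.026))
print("yh",ray("top",(348,189),.036),"bh",ray("top",(137,199),.036))
print("yh scene",ray("scene",(326,257),.036))
E
```

```text
orange 248 ((229.71539306640625, 201.37693786621094), (32.12499237060547, 12.031368255615234), 60.2551155090332) [229.15725806 200.91935484]
top [0.44316054 0.05912159 0.94329437]
scene [ 0.06688408 -0.5143421   0.47585072]
handle z.036 [0.51011154 0.07924961 0.036     ] tip .02 [0.57684991 0.11871839 0.026     ]
yh [ 0.52626614 -0.17196453  0.036     ] bh [0.51793048 0.27877397 0.036     ]
yh scene [ 0.52274927 -0.17423528  0.036     ]
```

View pics/crop.png

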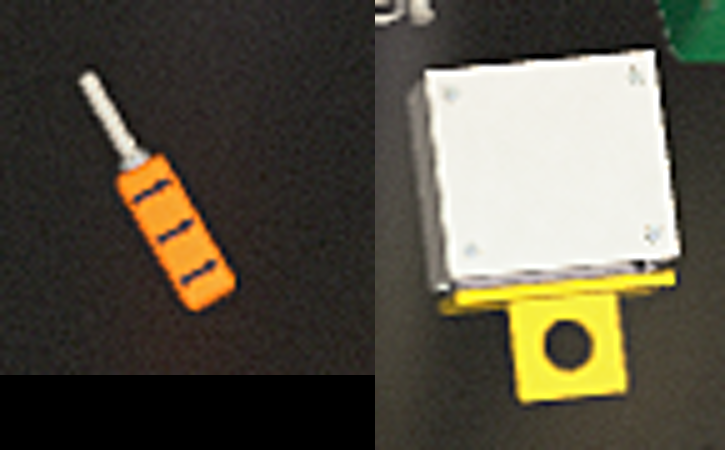

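View pics/crops.png

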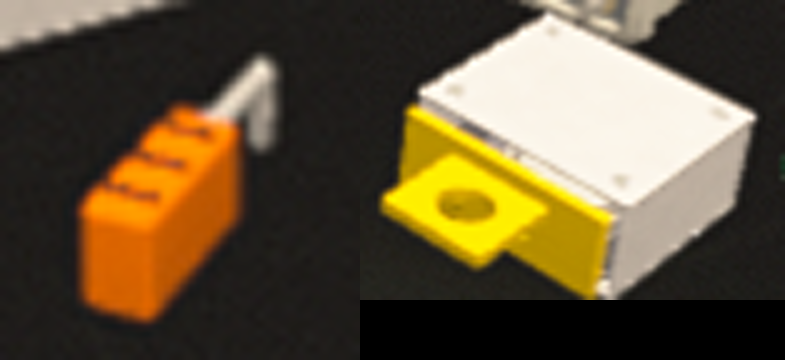

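The crops show clear handle corners, the pin end, tongue corners, hole and roof corners. I'll fit poses by least squares to these in both views.

```bash
cat > fit.py <<'E'
from h import *
from scipy.optimize import least_squares
def px(p,k,o): return (np.array(p,float)+.5)/k-.5+np.array(o)
def fit(obs,x0):
    def W(p,l):
        c,s=np.cos(p[2]),np.sin(p[2]);l=np.array(l,float);off=p[3] if len(l)>3 and len(p)>3 else 0
        x,y=l[0]/1e3+off,l[1]/1e3
        return [p[0]+c*x-s*y,p[1]+s*x+c*y,l[2]/1e3]
    f=lambda p:np.concatenate([(proj(n,W(p,l))[0]-u) for n,u,l in obs])
    r=least_squares(f,x0,loss="soft_l1");print(r.x,"\n",np.round(f(r.x).reshape(-1,2),1).tolist());return r.x
T=lambda p:px(p,5,(195,155));S=lambda p:px(p,8,(220,185))
hook=[("top",T((91,80)),(75,0,32)),("top",T((118,180)),(33,12,36)),("top",T((162,153)),(33,-12,36)),("top",T((195,312)),(-33,12,20)),("top",T((238,283)),(-33,-12,30)),
("scene",S((80,205)),(-33,12,36)),("scene",S((155,222)),(-33,-12,36)),("scene",S((240,122)),(33,-12,36)),("scene",S((185,105)),(33,12,36)),
("scene",S((152,320)),(-33,-12,0)),("scene",S((238,222)),(33,-12,0)),("scene",S((262,148)),(75,0,1))]
T=lambda p:px((p[0]-375,p[1]),5,(310,120));S=lambda p:px((p[0]-360,p[1]),5,(305,215))
yel=[("top",T((569,345)),(0,0,35)),("top",T((521,403)),(-22,23,35)),("top",T((627,391)),(-22,-23,35)),
("scene",S((467,205)),(0,0,35)),("scene",S((382,198)),(-22,23,36)),("scene",S((478,260)),(-22,-23,36)),
("top",T((425,70)),(116,50,48,1)),("top",T((655,50)),(116,-50,48,1)),("top",T((680,258)),(26,-50,48,1)),("top",T((450,277)),(26,50,48,1)),
("scene",S((420,93)),(26,50,48,1)),("scene",S((548,14)),(116,50,48,1)),("scene",S((755,117)),(116,-50,48,1)),("scene",S((632,208)),(26,-50,48,1))]
if __name__=="__main__":
    h=fit(hook,[.51,.08,.53]);y=fit(yel,[.525,-.172,0,0.])
    for o in (hook,yel):
        for n in("top","scene"): fit([q for q in o if q[0]==n],h if o is hook else y)
E
python3 fit.py
```

```text
[0.50790125 0.0823911  0.49086667] 
 [[-0.5, 0.3], [-1.3, -0.2], [-0.2, -0.4], [-1.1, 0.7], [0.0, 0.7], [0.3, 0.4], [0.2, 0.6], [1.1, 0.2], [-0.9, 0.3], [0.6, 1.3], [1.2, 0.2], [0.5, 0.4]]
[ 0.52630518 -0.17170668  0.06656257  0.00633914] 
 [[-0.6, 0.4], [-0.3, 0.0], [-0.6, 0.4], [0.2, 0.4], [0.7, 0.5], [0.6, -0.1], [-0.2, 0.4], [-0.6, 0.5], [-0.3, 0.0], [-0.3, 0.5], [0.6, -0.2], [0.9, 0.2], [0.6, -0.3], [-0.0, -0.1]]
[0.50844921 0.08089782 0.50079503] 
 [[-0.1, 0.2], [-0.7, -0.3], [0.3, -0.6], [-0.3, 0.4], [0.8, 0.3]]
[0.50830346 0.08487515 0.49303014] 
 [[-0.2, -0.1], [-0.3, 0.1], [0.6, -0.3], [-1.4, -0.1], [0.2, 0.8], [0.7, -0.3], [0.0, -0.1]]
[ 0.52684862 -0.17261612  0.06589416  0.00659349] 
 [[-0.2, 0.2], [0.1, -0.2], [-0.2, 0.1], [0.3, 0.1], [-0.2, 0.1], [0.1, -0.4], [0.1, 0.1]]
[ 0.5258675  -0.17104111  0.06771235  0.00583836] 
 [[-0.2, 0.4], [0.3, 0.4], [0.2, -0.2], [0.0, -0.2], [0.3, 0.2], [-0.0, -0.3], [-0.6, -0.1]]
```

```bash
cat >> h.py <<'E'
YAW=.495; OFF=.008; HX=np.array([np.cos(YAW),np.sin(YAW)])
HOOK=np.array([.508,.0825]); HOLE=np.array([.5264,-.1718]); TX=np.array([np.cos(.0665),np.sin(.0665)])
Q=[np.cos(YAW/2),np.sin(YAW/2),0,0]
GZ=.024+.054              # TCP height with the hook on the bench
def tcp(tip,lift): return [*(np.array(tip)-(.075-OFF)*HX),GZ+lift]   # tip xy, lift of hook above bench
E
python3 - <<'E'
from h import *
tip0=HOOK+.075*HX
for P in (tcp(tip0,.15),tcp(tip0,0),tcp(HOLE,.1),tcp(HOLE,.018),tcp(HOLE-.066*TX,.018),tcp(HOLE-.066*TX,.1)):
    print(np.round(P,3),arm.ik(P,Q) is not None)
arm.move_gripper(1.0)
arm.movep(tcp(tip0,.12),Q)
arm.line_to(tcp(tip0,.0),.1)
arm.move_gripper(0,40); arm.pause(.2)
print(arm.read_opening(),arm.read_finger_force(),arm.read_ft_force(),arm.read_tool_pos())
arm.line_to(tcp(tip0,.1),.12)
print(arm.read_ft_force())
arm.movep(tcp(HOLE,.07),Q); arm.line_to(tcp(HOLE,.045),.1)
print(arm.read_opening(),arm.read_finger_force(),arm.read_tool_pos(),tcp(HOLE,.045),arm.read_time())
t=snapshot("top");s=snapshot("scene")
u=proj("top",[*HOLE,.036])[0].astype(int);v=proj("scene",[*HOLE,.036])[0].astype(int)
f=lambda im,c:cv2.resize(im[c[1]-40:c[1]+40,c[0]-40:c[0]+40],None,fx=5,fy=5,interpolation=cv2.INTER_CUBIC)
print(u,v);cv2.imwrite("pics/chk.png",np.hstack([f(t,u),f(s,v)]))
E
```

```text
[0.515 0.086 0.228] True
[0.515 0.086 0.078] True
[ 0.467 -0.204  0.178] True
[ 0.467 -0.204  0.096] True
[ 0.402 -0.208  0.096] True
[ 0.402 -0.208  0.178] True
0.2718619822224594 40.4471880197525 [-0.89169176 -1.12550673  3.90609527] [0.51528205 0.08638745 0.07827716]
[-0.41620531  0.4822852  -1.45844047]
0.2768606231184089 39.924280643463135 [ 0.46781853 -0.2023891   0.12278564] [np.float64(0.4674420964409743), np.float64(-0.2036271206351537), 0.123] 7.625
[347 188] [326 255]
```

View pics/chk.png

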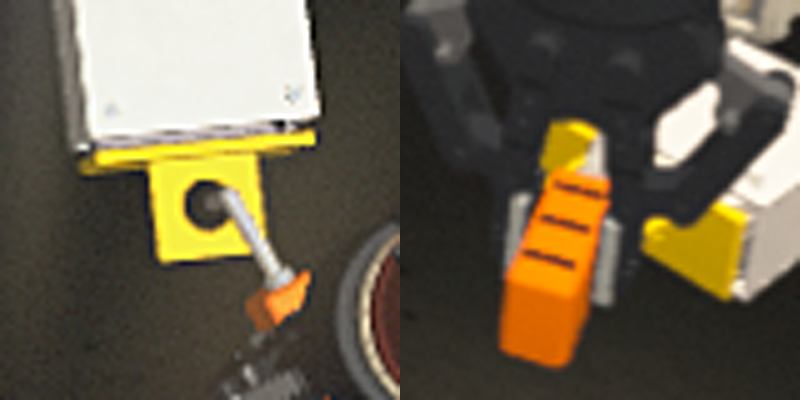

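The hook is held level. In the top crop the rod end is about (226,193), and the hole centre is (208,203). I'll compute the offset allowing for height.

Run:
```python
from h import *
f=lambda c:(np.array(c)+.5)/5-.5+np.array([307,148])
print("pin",ray("top",f((227,194)),.077),"hole",ray("top",f((208,204)),.0345),HOLE,arm.read_tool_pos(),"pin expected",np.array(arm.read_tool_pos())[:2]+(.075-OFF)*HX)
```

```text
pin [ 0.5276226  -0.17014178  0.077     ] hole [ 0.5276856  -0.17285325  0.0345    ] [ 0.5264 -0.1718] [ 0.4680589  -0.20309952  0.12344363] pin expected [ 0.5270168 -0.1712724]
```

```bash
cat >> h.py <<'E'
HOLE2=HOLE+np.array([0,-.0015])
E
python3 - <<'E'
from h import *
R=lambda:np.round(arm.read_ft_force(),1)
print(R())
for l in (.032,.018): arm.line_to(tcp(HOLE2,l),.05); print(l,R(),arm.read_tool_pos())
for d in (.01,.03,.055,.058,.061,.064,.066):
    arm.line_to(tcp(HOLE2-d*TX,.018),.05); f=R(); print(d,f,np.round(arm.read_tool_pos(),4))
    if abs(f[:2]@TX)>8: break
t=snapshot("top")
print(arm.read_time(),arm.read_opening())
cv2.imwrite("pics/pull.png",cv2.resize(t[120:240,300:400],None,fx=5,fy=5,interpolation=cv2.INTER_CUBIC))
E
```

```text
[ 0.3 -0.3 -1.6]
0.032 [-0.   0.2 -2. ] [ 0.46715645 -0.20515495  0.10958519]
0.018 [-0.2 -0.2 -1.5] [ 0.46724075 -0.20499467  0.09558439]
0.01 [ 0.4  0.9 -1.6] [ 0.4568 -0.206   0.0962]
0.03 [ 0.2  0.7 -1.3] [ 0.4367 -0.2073  0.0959]
0.055 [ 0.3  0.4 -1. ] [ 0.4119 -0.2089  0.0959]
0.058 [-0.3 -0.1 -1.2] [ 0.4093 -0.209   0.0959]
0.061 [-0.4 -0.1 -0.8] [ 0.4064 -0.2091  0.096 ]
0.064 [-0.6  0.3 -1.1] [ 0.4032 -0.2093  0.096 ]
0.066 [ 0.3  0.7 -1.4] [ 0.4014 -0.2095  0.096 ]
11.1667 0.273890402324696
```

View pics/pull.png

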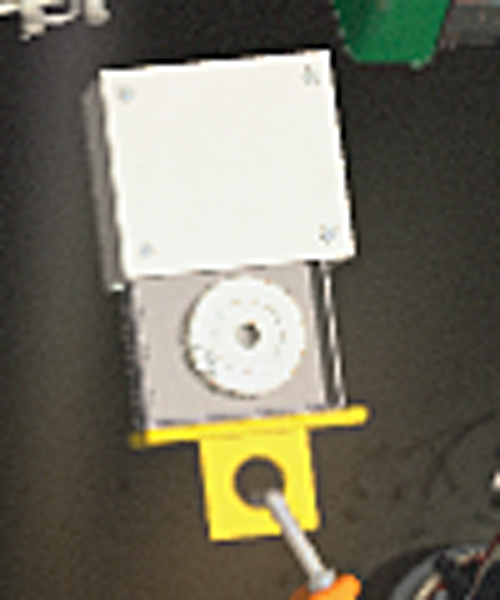

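The tray is well out, with its hole at crop (261,481). I'll measure its travel and creep on in small steps until the stop is felt.

Run:
```python
from h import *
f=lambda c:(np.array(c)+.5)/5-.5+np.array([300,120])
p=ray("top",f((261,481)),.0345)[:2]; print("hole",p,"pulled",(np.array([.527,-.172])-p)@TX)
R=lambda:np.round(arm.read_ft_force(),1)
for d in np.arange(.0675,.0761,.0015):
    arm.line_to(tcp(HOLE2-d*TX,.018),.03); f=R(); print(round(d,4),f,np.round(arm.read_tool_pos(),4))
    if f[:2]@TX>4: break
print(arm.read_time())
```

```text
hole [ 0.4686541  -0.17754594] pulled 0.05858546898249451
0.0675 [ 1.1  0.9 -1.3] [ 0.4    -0.2096  0.096 ]
0.069 [ 0.2  0.9 -1.6] [ 0.3984 -0.2097  0.096 ]
0.0705 [ 1.3  1.4 -1. ] [ 0.3969 -0.2098  0.096 ]
0.072 [ 3.   1.2 -2.3] [ 0.3964 -0.2098  0.0961]
0.0735 [ 4.6  2.  -2.2] [ 0.3961 -0.2098  0.0963]
12.4167
```

Stop felt. Relieve, lift out and return the hook to where it stood.

Run:
```python
from h import *
R=lambda:np.round(arm.read_ft_force(),1)
P=HOLE2-.0715*TX+.0065*TX
arm.line_to(tcp(P,.018),.04); arm.pause(.2); print(R())
arm.line_to(tcp(P,.05),.04); print(R())
arm.line_to(tcp(P,.12),.12)
tip0=HOOK+.075*HX
arm.movep(tcp(tip0,.1),Q); arm.line_to(tcp(tip0,.012),.1); arm.pause(.2); b=R()[2]
for l in np.arange(.008,-.0031,-.001):
    arm.line_to(tcp(tip0,l),.02); f=R(); 
    if f[2]-b>2.5: break
print(l,b,f,arm.read_tool_pos())
arm.move_gripper(.5); arm.pause(.2); arm.move_gripper(1.); arm.line_to(tcp(tip0,.14),.1)
arm.movep([.45,-.02,.35],Q) if False else None
arm.pause(.3)
print(arm.read_time(),R())
arm.movep([.3,-.5,.3],Q)
t=snapshot("top");s=snapshot("scene")
a=cv2.resize(t[110:260,100:400],None,fx=2.6,fy=2.6);b=cv2.resize(s[140:290,170:400],None,fx=1.3,fy=1.3)
o=np.zeros((a.shape[0]+b.shape[0],a.shape[1],3),np.uint8);o[:a.shape[0]]=a;o[a.shape[0]:,:b.shape[1]]=b
cv2.imwrite("pics/end.png",o)
```

```text
[ 0.7  0.7 -2.3]
[ 0.4  1.  -2.5]
0.0 -0.8 [-0.5 -0.   1.8] [0.51518805 0.0863532  0.07826334]
22.3333 [ 0.2 -0.7 -0.4]
```

View pics/end.png

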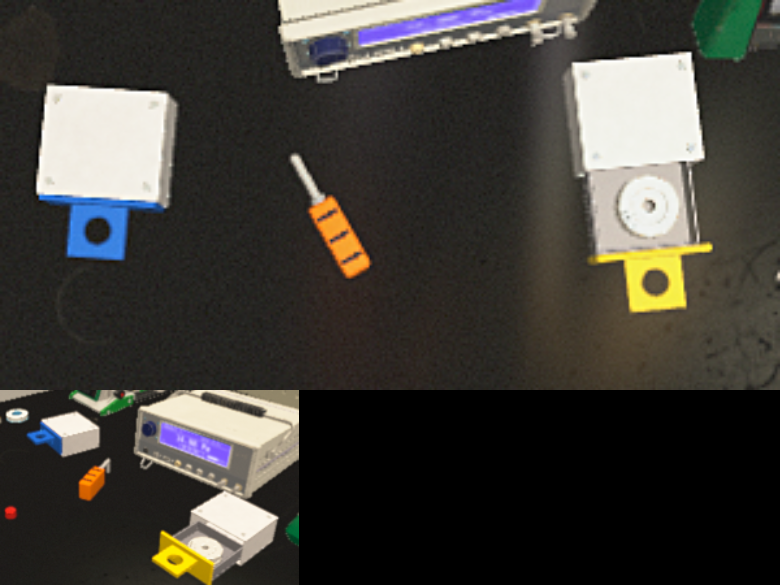

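The yellow tray is fully out, with its hole at crop (655,283). The hook stands upright in its original place (338,237), and the blue tray is unchanged (97,231). Handing in.

```bash
python3 -c "
from station import *
print(ticket.finish_job())"
```

```text
the job is handed in; nothing more can be done
None
```

The yellow tray was pulled with the hook to its stop, the hook is back upright where it was found, the blue tray was not touched, and the job is handed in after about 24 s of the 48 s allowed.

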